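# Put the entry-shelf speaker into pairing mode

### The arm

A 6-joint arm with a two-finger parallel gripper is mounted at the origin on the work surface. World frame = base frame: x ahead of the robot, y to its left, z up, the work surface at z = 0. Lengths are in m, angles in rad, forces in N, time in s.
With the tool pointing down it reaches from about 0.375 to 0.75 m from the base axis. Payload 9 kg.
Tool frame: the origin (TCP) lies at the very end of the fingers, on their centre line; the grasp point (between the pads) lies 19 mm behind it (r.pinch_z is the distance from the TCP to the grasp point, in m); z points along the fingers, y is the direction in which the jaws open and shut (so a half turn about z gives the same grasp; the last joint's range is limited). The gripper opens to 85 mm and grips with 20 to 120 N. Pads are 22 mm wide; open, the fingers measure 114 mm over their backs; the gripper's body (76 mm by 85 mm) begins 54 mm behind the grasp point. The pads swing forward as they close: fully open they stand 13 mm farther back than shut.
Start: joints at [-1.461, 0.104, 0.097, 1.564, 0, 1.353], TCP at [0.193, -0.568, 0.231] pointing down, gripper open.
Joint ranges: [-2.99, 2.99], [-0.84, 1.86], [-1.1, 1.16], [-1.84, 2.11], [-1.51, 1.56], [-3.14, 3.14]. Speed limits (rad/s): [2.22, 2.22, 2.57, 3.14, 3.14, 3.14].

### API

Orientations are given as a 3x3 rotation matrix whose columns are the frame's x, y, z axes.
In Python, from plant import r, imaging, workorder gives the robot as it stands. The module is installed in compiled form; this text tells all that it offers.
- The arm moves only by the shell command python3 -m creep 'ROWS'. ROWS is JSON, a list of rows, each an object of numbers: "tx", "ty", "tz": the shift along the world's x, y, z scaled (see below); "yaw": the turn about the world's z scaled (see below); "gripper": the opening, from -1 (shut) to 1 (fully open). In form: [{"tx": .., "ty": .., "tz": .., "yaw": .., "gripper": ..}, ...]. A call has 1 to 5 rows; each row shifts and turns the commanded pose from where the row before left it; what a row does not reach is not made up. The controller multiplies each number of a shift by 5 cm and each number of a turn by 4 degrees. A row lasts 1/10 s, in which the tool goes at most 50 mm and 8.59 degrees, less where a joint would pass 70% of its speed; a pose out of reach is approached as far as the arm can. A call with a number of a shift or a turn outside -1 to 1 is refused whole. A call with a gripper value outside its range is refused whole. The fingers move at their own pace and stop on an object; the grip force is fixed at half the most. Time passes only in rows, so rows that do not move let the fingers close. It gives the time, the measured TCP pose, the force and the opening at its end, in the units of the state.
- r.get_state(): the state, without advancing time (a new reading comes with each control period).
- imaging.grab_frame(name): name is "scene" or "side" or "wrist"; returns (picture, depth): 384x512x3 uint8, red, green, blue; 384x512 float32, m along the optical axis (not along the pixel's ray), 0 where there is no reading.
- imaging.calibration(name): a dict with "K" (3x3 intrinsics, pixels), "camera_from_world" (4x4, takes a point from world to camera coordinates); the wrist camera has in their place "mount" (4x4, takes a point from camera to tool coordinates, whose origin is the TCP and whose axes are the flange's). Camera axes: x right, y down, z forward; pixel columns grow to the right and rows downward; lengths in m; the calibration is good to about 2 mm. The wrist camera is an equidistant fisheye: a pixel r from the principal point sees the ray r / f radians off the axis. A picture is of the moment at which its call begins: read the wrist's pose just before it. calibration takes no time and is no camera call.
- workorder.hand_in(): hands the job in, once; it reports no verdict.
The state is a dict: "t": time; "joints": joint angles; "joint_velocities": joint speeds; "joint_torque": joint torques, N m; "eef_pos": TCP position; "tool_rot": TCP orientation; "contact_force": force on the tool from outside, world axes, zero at the start; "ft_torque": the same for the moment, N m; "finger_gap": opening from 0.0 (shut) to 1.0 (fully open).
Only numpy, scipy, OpenCV 4.12 (cv2) and the standard library are available. Lean on these libraries where they do the work, as an engineer would, in place of code of your own. Each camera call takes 0.05 s, during which the arm holds its last target.

### The job

Put the blue speaker into pairing mode: with closed fingertips gently press the square button on its top fully down, keep it down for at least two full seconds, then let it spring back and lift the hand well clear, about a hand's breadth above the button or more. Do not press the round, minus-shaped or plus-shaped buttons, do not grasp, lift or shift the speaker, and leave everything else on the shelf where it is.

Things in the scene. Friction and masses are not known exactly. Their poses are not given: they have to be found in the camera images.
- speaker: Loose blue speaker, a rounded block 92 (x) by 240 (y) by 84 mm high, about 0.75 kg; origin at the centre of its underside, z up. A rigid black carry loop, 50 mm up, sticks out 25 mm at its +y end only. Four white buttons stand 46 mm apart along the middle of its top, 8 mm proud; from the loop end: large round, square, minus-shaped bar, plus-shaped
- pair_top (a point): centre of the top face of the square pairing button, 19 mm square, second from the loop end, at y = +23 mm on the speaker and 92 mm above its underside; moves down with the button; axes are the speaker's
- pair (a joint): travel of the square pairing button in m: 0 up, 0.006 fully down; it goes straight down on a spring, about 1 N starts it and 4 N bottoms it out, and it springs back by itself
- power (a joint): travel of the large round button, 28 mm across, next to the loop (y = +69 mm on the speaker), in m: 0 up, 0.006 down; same spring as the square one
- minus (a joint): travel of the minus-shaped button, a bar 26 (x) by 9 mm, third from the loop (y = -23 mm on the speaker), in m: 0 up, 0.006 down; same spring
- plus (a joint): travel of the plus-shaped button, 26 mm across, farthest from the loop (y = -69 mm on the speaker), in m: 0 up, 0.006 down; same spring
- plus_top (a point): centre of the top face of the plus-shaped button, the farthest from the loop
- power_bank: loose white power bank lying flat, 70 (x) by 145 (y) by 16 mm high, beside one long face of the speaker; origin at the centre of its underside
- dish: loose shallow terracotta dish with a key in it, 100 mm across, 26 mm high, beside the other long face of the speaker; origin at the centre of its underside
- opener: loose flat steel bottle opener 117 mm long (x), 34 mm wide, 5 mm thick, lying off the speaker's end that has no loop; origin in the middle of its underside
- glasses_case: loose black glasses case 65 (x) by 160 (y) by 42 mm high, on the left side; origin at the centre of its underside
- tin: loose aluminium tin 68 mm across, 45 mm high, on the left towards the back; origin at the centre of its underside
- torch: loose aluminium torch lying along its x, 120 mm long, 38 mm thick at the head, on the right; origin under its middle. Fixed furniture round about: a plywood box 160 by 200 by 170 mm high, door latched shut, at the right near the back (beyond 0.42 m to the side); a maple cubby row 110 mm high along the back edge from x = 0.83 m; a tray (left) and a crate (right) under 100 mm high beyond 0.58 m to the sides

How it is judged:
By the outcome, as a careful person would: the job done as asked, in the order asked, and still so for the second after the job is handed in, with the robot touching nothing.
It also fails if it takes over 32 s, if anything falls off the work surface, if the arm or the gripper's body presses on something with over 40 N, if the wrist force passes 120 N, or if a joint passes its speed limit or range.

## Working session

There is one attempt and no reset: what is moved stays moved. The work goes in short steps, Python scripts to look and compute and a shell command to move; the robot and the scene stay as the last step left them, time stands still between calls to the robot, and variables do not carry over. Pictures are saved under pics/ and viewed, and the job is handed in when it is done.

```bash
mkdir -p pics; python3 - <<'E'
from plant import r, imaging
import cv2, numpy as np
s=r.get_state();print({k:np.round(v,3).tolist() for k,v in s.items()})
for n in ["scene","side"]:
    p,d=imaging.grab_frame(n);cv2.imwrite(f"pics/{n}0.png",p[:,:,::-1]);np.savez(f"pics/{n}0.npz",p=p,d=d)
    c=imaging.calibration(n);print(n,np.round(c["K"],1).tolist(),np.round(c["camera_from_world"],3).tolist())
E
```

```text
{'t': 0.0, 'joints': [-1.461, 0.105, 0.096, 1.564, 0.0, 1.353], 'joint_velocities': [-0.0, 0.0, 0.001, -0.0, -0.0, -0.002], 'joint_torque': [-0.001, -55.694, 50.364, 0.017, -0.0, -0.0], 'eef_pos': [0.193, -0.568, 0.231], 'tool_rot': [[0.947, 0.322, -0.0], [0.322, -0.947, 0.001], [0.0, -0.001, -1.0]], 'contact_force': [0.005, -0.118, -0.105], 'ft_torque': [-0.037, -0.062, 0.058], 'finger_gap': 0.997}
scene [[398.6, 0.0, 251.9], [0.0, 398.6, 196.0], [0.0, 0.0, 1.0]] [[0.101, 0.995, 0.001, -0.047], [0.792, -0.08, -0.605, -0.41], [-0.602, 0.062, -0.796, 1.889], [0.0, 0.0, 0.0, 1.0]]
side [[362.4, 0.0, 249.9], [0.0, 362.4, 188.8], [0.0, 0.0, 1.0]] [[-0.863, -0.505, -0.019, 0.495], [-0.35, 0.625, -0.698, 0.264], [0.365, -0.596, -0.716, 0.924], [0.0, 0.0, 0.0, 1.0]]
```

View pics/scene0.png

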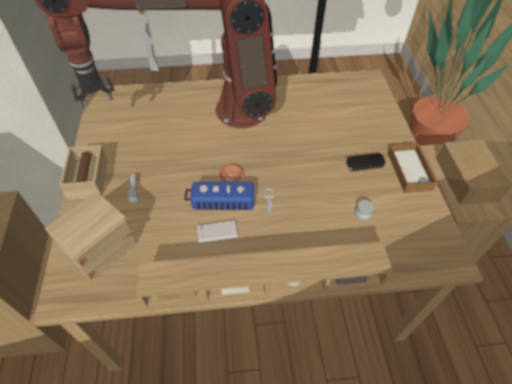

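View pics/side0.png

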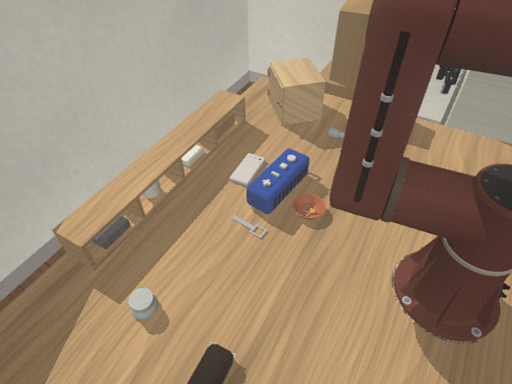

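The scene view shows the blue speaker near (222,195) with its loop on the left, at (187,195), which is world -y. Next I'll zoom in and locate the buttons.

```bash
cat > h.py <<'E'
import numpy as np, cv2
from plant import r, imaging
def unproj(n,u,v,z):
    c=imaging.calibration(n);K=np.array(c["K"]);T=np.linalg.inv(np.array(c["camera_from_world"]))
    return T[:3,:3]@(np.linalg.inv(K)@np.array([u,v,1])*z)+T[:3,3]
E
python3 - <<'E'
from h import *
out=[]
for n,(a,b,c,e) in {"scene":(150,220,175,275),"side":(140,215,240,320)}.items():
    f=np.load(f"pics/{n}0.npz");p,d=f["p"],f["d"]
    out=cv2.resize(p[a:b,c:e,::-1],None,fx=7,fy=7,interpolation=cv2.INTER_CUBIC);cv2.imwrite(f"pics/{n}z.png",out)
    hsv=cv2.cvtColor(p,cv2.COLOR_RGB2HSV)
    m=((hsv[...,1]<90)&(hsv[...,2]>120)).astype(np.uint8)
    k=np.zeros_like(m);k[a:b,c:e]=1;m*=k
    N,l,st,ce=cv2.connectedComponentsWithStats(m)
    for i in range(1,N):
        if st[i,4]<6: continue
        z=np.median(d[l==i]);print(n,ce[i].round(1),st[i,4],unproj(n,*ce[i],z).round(4))
    bl=((hsv[...,0]>105)&(hsv[...,0]<130)&(hsv[...,1]>120)).astype(np.uint8)*k
    ys,xs=np.nonzero(bl);P=np.array([unproj(n,x,y,d[y,x]) for x,y in zip(xs,ys)])
    t=P[(P[:,2]>.078)&(P[:,2]<.1)]; print(n,len(t),np.median(t[:,2]),[np.round(q,3) for q in cv2.minAreaRect(t[:,:2].astype(np.float32)*1000)])
E
```

```text
scene [229.5 178.8] 17 [ 0.4269 -0.0873  0.0088]
scene [199.2 181.9] 57 [ 0.4283 -0.2103  0.0056]
scene [243.5 180. ] 6 [ 0.4351 -0.0308  0.004 ]
scene [220. 182.] 11 [ 0.5023 -0.125   0.0844]
scene [203.2 188.1] 67 [ 0.5304 -0.1887  0.0903]
scene [215.5 188.5] 52 [ 0.5365 -0.1432  0.09  ]
scene [227.9 188.7] 38 [ 0.5417 -0.0971  0.0895]
scene [240.1 188.7] 54 [ 0.5466 -0.0521  0.0898]
scene [255. 194.] 17 [0.5095 0.0083 0.0017]
scene [268.7 198.7] 237 [5.369e-01 5.960e-02 4.000e-04]
scene [189.8 193.8] 16 [ 0.5399 -0.2407  0.0746]
scene [221.  208.9] 151 [ 0.5707 -0.1298  0.0046]
scene [232. 219.] 7 [ 0.6188 -0.0909  0.0007]
scene 721 0.08456032770368438 [array([ 544.248, -120.677]), array([225.786,  80.864]), np.float64(84.442)]
side [278.1 159.7] 72 [ 0.5687 -0.1764  0.0719]
side [249.9 168.6] 594 [ 0.6609 -0.1491  0.0131]
side [291.  157.7] 57 [ 0.5271 -0.1839  0.0925]
side [309. 161.] 7 [ 0.5042 -0.295   0.0027]
side [283.  165.2] 43 [ 0.5335 -0.1399  0.0918]
side [308. 169.] 7 [ 0.4907 -0.2563  0.0014]
side [275.  173.6] 35 [ 0.5379 -0.0945  0.0911]
side [266.1 182.2] 50 [ 0.5437 -0.0476  0.0919]
side [306.3 207.9] 21 [ 0.4207 -0.0847  0.0073]
side 1122 0.08534142294327957 [array([ 534.479, -113.264]), array([229.   ,  81.967]), np.float64(83.413)]
```

```bash
ls pics
```

```text
scene0.npz
scene0.png
scenez.png
side0.npz
side0.png
sidez.png
```

View pics/scenez.png

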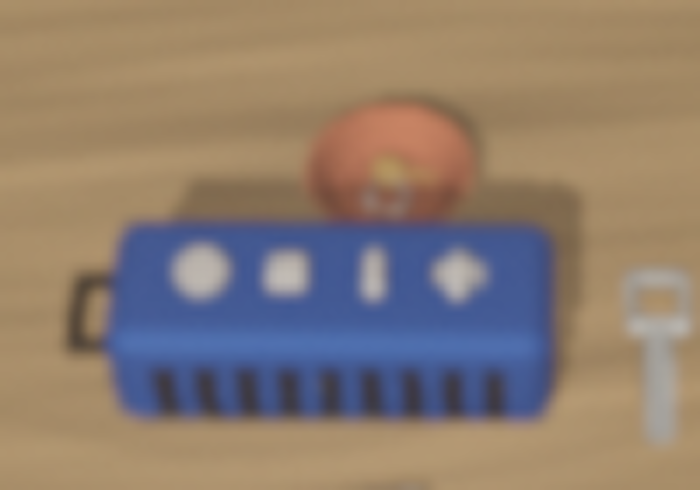

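View pics/sidez.png

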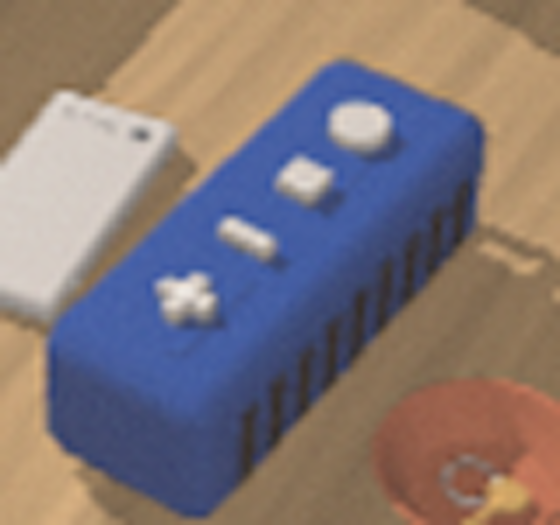

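The square button is second from the loop, at about (0.535, -0.1415, 0.091). The button row is tilted about 7° from world y. I'll shut the fingers and move above it.

```bash
python3 -m creep '[{"tx":0.2,"ty":0.3,"tz":0,"yaw":1,"gripper":-1},{"tx":0.45,"ty":0.57,"tz":0,"yaw":1,"gripper":-1},{"tx":0.45,"ty":0.57,"tz":0,"yaw":1,"gripper":-1},{"tx":0.45,"ty":0.57,"tz":0,"yaw":1,"gripper":-1},{"tx":0.45,"ty":0.57,"tz":0,"yaw":1,"gripper":-1}]'
```

```text
t: 0.6
eef_pos: [0.2938, -0.4377, 0.2309]
tool_rot: [[0.778, 0.628, -0.0], [0.628, -0.778, 0.001], [0.0, -0.0, -1.0]]
contact_force: [0.8, 0.6, 0.0]
finger_gap: 0.144
```

```bash
python3 -m creep '[{"tx":0.45,"ty":0.57,"tz":0,"yaw":1,"gripper":-1},{"tx":0.45,"ty":0.57,"tz":0,"yaw":1,"gripper":-1},{"tx":0.45,"ty":0.57,"tz":0,"yaw":1,"gripper":-1},{"tx":0.45,"ty":0.57,"tz":0,"yaw":1,"gripper":-1},{"tx":0.45,"ty":0.57,"tz":0,"yaw":1,"gripper":-1}]'; python3 -m creep '[{"tx":0.45,"ty":0.57,"tz":0,"yaw":1,"gripper":-1},{"tx":0.45,"ty":0.57,"tz":0,"yaw":1,"gripper":-1},{"tx":0.45,"ty":0.57,"tz":0,"yaw":1,"gripper":-1},{"tx":0.3,"ty":0.3,"tz":0,"yaw":1,"gripper":-1},{"tx":0.2,"ty":0.1,"tz":0,"yaw":1,"gripper":-1}]'
```

```text
t: 1.1
eef_pos: [0.4063, -0.2952, 0.2311]
tool_rot: [[0.516, 0.857, -0.0], [0.857, -0.516, 0.0], [0.0, -0.0, -1.0]]
contact_force: [-0.1, -0.1, 0.2]
finger_gap: 0.005
t: 1.6
eef_pos: [0.499, -0.1891, 0.231]
tool_rot: [[0.189, 0.982, -0.0], [0.982, -0.189, 0.001], [0.001, -0.0, -1.0]]
contact_force: [-0.0, 0.4, -0.0]
finger_gap: 0.001
```

```bash
python3 -m creep '[{"tx":0,"ty":0,"tz":0,"yaw":1,"gripper":-1},{"tx":0,"ty":0,"tz":0,"yaw":0,"gripper":-1},{"tx":0,"ty":0,"tz":0,"yaw":0,"gripper":-1}]'
python3 - <<'E'
from h import *
s=r.get_state();np.savez("pics/w1s.npz",p=s["eef_pos"],R=s["tool_rot"]);print(s["eef_pos"],s["contact_force"])
p,d=imaging.grab_frame("wrist");cv2.imwrite("pics/w1.png",p[:,:,::-1]);np.savez("pics/w1.npz",p=p,d=d)
c=imaging.calibration("wrist");print({k:np.round(v,4).tolist() if not isinstance(v,str) else v for k,v in c.items()})
E
```

```text
t: 1.9
eef_pos: [0.498, -0.1911, 0.2311]
tool_rot: [[0.128, 0.992, -0.0], [0.992, -0.128, 0.0], [0.0, -0.0, -1.0]]
contact_force: [-0.5, -0.6, -0.5]
finger_gap: -0.003
[ 0.49800529 -0.19107066  0.23107006] [-0.45782354 -0.59048708 -0.51695529]
{'K': [[297.3186, 0.0, 253.9751], [0.0, 297.3186, 192.001], [0.0, 0.0, 1.0]], 'mount': [[-0.001, -0.9536, -0.301, 0.0781], [1.0, -0.0008, -0.0007, -0.0001], [0.0005, -0.301, 0.9536, -0.1419], [0.0, 0.0, 0.0, 1.0]]}
```

View pics/w1.png

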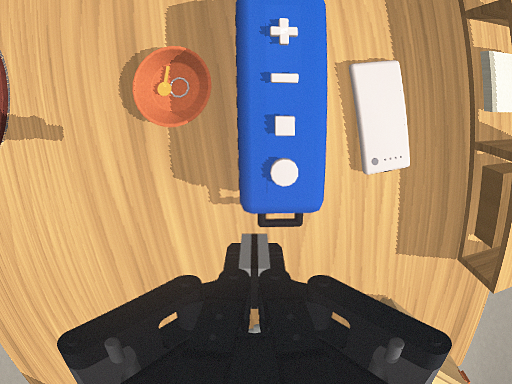

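The wrist view shows the square button at about (285,125), second from the loop at (281,218). The closed fingertips are at (255,237). I'll measure the button from here.

```bash
cat >> h.py <<'E'
def wpos(u,v,P,R,depth=None,z=None):
    c=imaging.calibration("wrist");K=np.array(c["K"]);M=np.array(c["mount"])
    x=(u-K[0,2]);y=(v-K[1,2]);rr=np.hypot(x,y);th=rr/K[0,0]
    ray=np.array([np.sin(th)*x/rr,np.sin(th)*y/rr,np.cos(th)])
    o=P+R@M[:3,3];w=R@M[:3,:3]@ray
    if z is not None: return o+w*(z-o[2])/w[2]
    return o+w*depth/ray[2]
def buttons(pf,sf):
    f=np.load(pf);s=np.load(sf);p,d=f["p"],f["d"]
    hsv=cv2.cvtColor(p,cv2.COLOR_RGB2HSV)
    m=((hsv[...,1]<60)&(hsv[...,2]>190)).astype(np.uint8);m[:,:235]=0;m[:,335:]=0
    N,l,st,ce=cv2.connectedComponentsWithStats(m)
    for i in range(1,N):
        if st[i,4]<40: continue
        z=np.median(d[l==i]);print(ce[i].round(1),st[i,4],"depth",wpos(*ce[i],s["p"],s["R"],depth=z).round(4),"ray@.0915",wpos(*ce[i],s["p"],s["R"],z=.0915).round(4))
E
python3 -c "
from h import *
buttons('pics/w1.npz','pics/w1s.npz')"
```

```text
[283.8  30.6] 377 depth [ 0.5441 -0.0491  0.0915] ray@.0915 [ 0.5441 -0.0491  0.0915]
[284.3  77.4] 232 depth [ 0.5386 -0.0945  0.0913] ray@.0915 [ 0.5386 -0.0945  0.0915]
[284.9 125.5] 379 depth [ 0.5338 -0.14    0.0913] ray@.0915 [ 0.5338 -0.14    0.0915]
[284.1 172.2] 581 depth [ 0.5281 -0.1853  0.0913] ray@.0915 [ 0.5281 -0.1853  0.0915]
```

```bash
python3 -m creep '[{"tx":0.24,"ty":0.34,"tz":0,"yaw":0,"gripper":-1},{"tx":0.24,"ty":0.34,"tz":-0.2,"yaw":0,"gripper":-1},{"tx":0.24,"ty":0.33,"tz":-0.4,"yaw":0,"gripper":-1},{"tx":0,"ty":0,"tz":-0.4,"yaw":0,"gripper":-1},{"tx":0,"ty":0,"tz":-0.2,"yaw":0,"gripper":-1}]'; python3 -m creep '[{"tx":0,"ty":0,"tz":0,"yaw":0,"gripper":-1},{"tx":0,"ty":0,"tz":0,"yaw":0,"gripper":-1}]'
python3 - <<'E'
from h import *
s=r.get_state();np.savez("pics/w2s.npz",p=s["eef_pos"],R=s["tool_rot"]);print(s["eef_pos"],s["contact_force"])
p,d=imaging.grab_frame("wrist");cv2.imwrite("pics/w2.png",p[:,:,::-1]);np.savez("pics/w2.npz",p=p,d=d)
buttons('pics/w2.npz','pics/w2s.npz')
E
```

```text
t: 2.45
eef_pos: [0.5335, -0.1401, 0.1695]
tool_rot: [[0.127, 0.992, -0.002], [0.992, -0.127, 0.001], [0.001, -0.002, -1.0]]
contact_force: [-1.1, 1.2, -0.7]
finger_gap: 0.004
t: 2.65
eef_pos: [0.5341, -0.1411, 0.1721]
tool_rot: [[0.127, 0.992, 0.001], [0.992, -0.127, -0.0], [-0.0, 0.001, -1.0]]
contact_force: [0.3, 0.4, 1.0]
finger_gap: -0.003
[ 0.53413613 -0.14112406  0.17206747] [0.25766199 0.43223791 1.00104694]
[252.1  81.5] 658 depth [ 0.5444 -0.0489  0.0914] ray@.0915 [ 0.5444 -0.0489  0.0915]
[252.4 142.4] 401 depth [ 0.5388 -0.0944  0.0913] ray@.0915 [ 0.5388 -0.0943  0.0915]
[253.5 199.8] 536 depth [ 0.5337 -0.1398  0.0909] ray@.0915 [ 0.5338 -0.1396  0.0915]
```

View pics/w2.png

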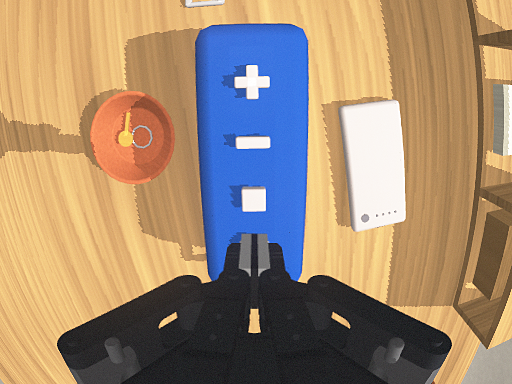

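The tip sits over the square to within about 1 mm: x 0.5341 against 0.5338, y -0.1411 against -0.140. The square is at (253,200) in the wrist view. Now I'll descend, slowly at the end.

```bash
python3 -m creep '[{"tx":0,"ty":0.02,"tz":-0.4,"yaw":0,"gripper":-1},{"tx":0,"ty":0,"tz":-0.5,"yaw":0,"gripper":-1},{"tx":0,"ty":0,"tz":-0.3,"yaw":0,"gripper":-1},{"tx":0,"ty":0,"tz":-0.16,"yaw":0,"gripper":-1},{"tx":0,"ty":0,"tz":0,"yaw":0,"gripper":-1}]';python3 -m creep '[{"tx":0,"ty":0,"tz":0,"yaw":0,"gripper":-1},{"tx":0,"ty":0,"tz":0,"yaw":0,"gripper":-1}]'
```

```text
t: 3.2
eef_pos: [0.5338, -0.1396, 0.1029]
tool_rot: [[0.126, 0.992, -0.001], [0.992, -0.126, 0.0], [0.0, -0.001, -1.0]]
contact_force: [0.3, 0.2, 0.1]
finger_gap: -0.001
t: 3.4
eef_pos: [0.5349, -0.14, 0.1046]
tool_rot: [[0.126, 0.992, 0.002], [0.992, -0.126, -0.001], [-0.001, 0.002, -1.0]]
contact_force: [0.8, 0.4, -0.4]
finger_gap: 0.0
```

```bash
python3 -m creep '[{"tx":0,"ty":0,"tz":-0.1,"yaw":0,"gripper":-1},{"tx":0,"ty":0,"tz":-0.08,"yaw":0,"gripper":-1},{"tx":0,"ty":0,"tz":0,"yaw":0,"gripper":-1},{"tx":0,"ty":0,"tz":0,"yaw":0,"gripper":-1}]';python3 -m creep '[{"tx":0,"ty":0,"tz":-0.04,"yaw":0,"gripper":-1},{"tx":0,"ty":0,"tz":-0.04,"yaw":0,"gripper":-1},{"tx":0,"ty":0,"tz":0,"yaw":0,"gripper":-1}]'; python3 -m creep '[{"tx":0,"ty":0,"tz":-0.02,"yaw":0,"gripper":-1},{"tx":0,"ty":0,"tz":-0.02,"yaw":0,"gripper":-1},{"tx":0,"ty":0,"tz":0,"yaw":0,"gripper":-1}]'
```

```text
t: 3.8
eef_pos: [0.5341, -0.1395, 0.0941]
tool_rot: [[0.126, 0.992, -0.0], [0.992, -0.126, 0.0], [0.0, -0.0, -1.0]]
contact_force: [0.3, 0.2, 0.1]
finger_gap: -0.001
t: 4.1
eef_pos: [0.5344, -0.1397, 0.0903]
tool_rot: [[0.126, 0.992, 0.0], [0.992, -0.126, -0.0], [-0.0, 0.001, -1.0]]
contact_force: [1.1, -0.8, 2.3]
finger_gap: 0.001
t: 4.4
eef_pos: [0.5344, -0.1397, 0.0884]
tool_rot: [[0.126, 0.992, 0.001], [0.992, -0.126, -0.0], [-0.0, 0.001, -1.0]]
contact_force: [0.0, 0.3, 3.0]
finger_gap: -0.003
```

```bash
python3 -m creep '[{"tx":0,"ty":0,"tz":-0.02,"yaw":0,"gripper":-1},{"tx":0,"ty":0,"tz":0,"yaw":0,"gripper":-1}]';python3 -m creep '[{"tx":0,"ty":0,"tz":-0.02,"yaw":0,"gripper":-1},{"tx":0,"ty":0,"tz":0,"yaw":0,"gripper":-1}]';python3 -m creep '[{"tx":0,"ty":0,"tz":-0.01,"yaw":0,"gripper":-1},{"tx":0,"ty":0,"tz":0,"yaw":0,"gripper":-1}]'
```

```text
t: 4.6
eef_pos: [0.5343, -0.1396, 0.0874]
tool_rot: [[0.126, 0.992, 0.0], [0.992, -0.126, -0.0], [-0.0, 0.0, -1.0]]
contact_force: [0.3, 0.0, 4.3]
finger_gap: -0.0
t: 4.8
eef_pos: [0.5343, -0.1397, 0.0864]
tool_rot: [[0.126, 0.992, 0.0], [0.992, -0.126, -0.0], [-0.0, 0.0, -1.0]]
contact_force: [0.8, -1.0, 4.2]
finger_gap: 0.001
t: 5.0
eef_pos: [0.5343, -0.1397, 0.0861]
tool_rot: [[0.126, 0.992, 0.0], [0.992, -0.126, -0.0], [-0.0, 0.0, -1.0]]
contact_force: [0.9, -0.1, 4.9]
finger_gap: 0.0
```

```bash
python3 -m creep '[{"tx":0,"ty":0,"tz":-0.01,"yaw":0,"gripper":-1},{"tx":0,"ty":0,"tz":0,"yaw":0,"gripper":-1}]';python3 -m creep '[{"tx":0,"ty":0,"tz":-0.01,"yaw":0,"gripper":-1},{"tx":0,"ty":0,"tz":0,"yaw":0,"gripper":-1}]'
```

```text
t: 5.2
eef_pos: [0.5344, -0.1397, 0.086]
tool_rot: [[0.126, 0.992, 0.001], [0.992, -0.126, -0.0], [-0.0, 0.001, -1.0]]
contact_force: [-0.6, 0.7, 7.8]
finger_gap: 0.005
t: 5.4
eef_pos: [0.5344, -0.1397, 0.0859]
tool_rot: [[0.126, 0.992, 0.001], [0.992, -0.126, -0.001], [-0.0, 0.001, -1.0]]
contact_force: [-2.3, 1.5, 11.8]
finger_gap: -0.0
```

The button has bottomed out: z stalls at 0.086 while the force climbs to 12 N. I'll hold it there for about 2.9 s.

```bash
python3 -m creep '[{"tz":0,"gripper":-1},{"tz":0,"gripper":-1},{"tz":0,"gripper":-1},{"tz":0,"gripper":-1},{"tz":0,"gripper":-1}]' | grep -v rot
python3 -m creep '[{"tz":0,"gripper":-1},{"tz":0,"gripper":-1},{"tz":0,"gripper":-1},{"tz":0,"gripper":-1},{"tz":0,"gripper":-1}]' | grep -v rot
python3 -m creep '[{"tz":0,"gripper":-1},{"tz":0,"gripper":-1},{"tz":0,"gripper":-1},{"tz":0,"gripper":-1},{"tz":0,"gripper":-1}]' | grep -v rot
python3 -m creep '[{"tz":0,"gripper":-1},{"tz":0,"gripper":-1},{"tz":0,"gripper":-1},{"tz":0,"gripper":-1},{"tz":0,"gripper":-1}]' | grep -v rot
python3 -m creep '[{"tz":0,"gripper":-1},{"tz":0,"gripper":-1},{"tz":0,"gripper":-1},{"tz":0,"gripper":-1},{"tz":0,"gripper":-1}]' | grep -v rot
python3 -m creep '[{"tz":0,"gripper":-1},{"tz":0,"gripper":-1},{"tz":0,"gripper":-1},{"tz":0,"gripper":-1}]' | grep -v rot
```

```text
invalid input at $[0]: expected keys tx, ty, tz, yaw, gripper
invalid input at $[0]: expected keys tx, ty, tz, yaw, gripper
invalid input at $[0]: expected keys tx, ty, tz, yaw, gripper
invalid input at $[0]: expected keys tx, ty, tz, yaw, gripper
invalid input at $[0]: expected keys tx, ty, tz, yaw, gripper
invalid input at $[0]: expected keys tx, ty, tz, yaw, gripper
```

Those calls were refused because every row needs all five keys, and no time passed. I'll send them again in full.

```bash
python3 -m creep '[{"tx":0,"ty":0,"tz":0,"yaw":0,"gripper":-1},{"tx":0,"ty":0,"tz":0,"yaw":0,"gripper":-1},{"tx":0,"ty":0,"tz":0,"yaw":0,"gripper":-1},{"tx":0,"ty":0,"tz":0,"yaw":0,"gripper":-1},{"tx":0,"ty":0,"tz":0,"yaw":0,"gripper":-1}]' | grep -v rot
python3 -m creep '[{"tx":0,"ty":0,"tz":0,"yaw":0,"gripper":-1},{"tx":0,"ty":0,"tz":0,"yaw":0,"gripper":-1},{"tx":0,"ty":0,"tz":0,"yaw":0,"gripper":-1},{"tx":0,"ty":0,"tz":0,"yaw":0,"gripper":-1},{"tx":0,"ty":0,"tz":0,"yaw":0,"gripper":-1}]' | grep -v rot
python3 -m creep '[{"tx":0,"ty":0,"tz":0,"yaw":0,"gripper":-1},{"tx":0,"ty":0,"tz":0,"yaw":0,"gripper":-1},{"tx":0,"ty":0,"tz":0,"yaw":0,"gripper":-1},{"tx":0,"ty":0,"tz":0,"yaw":0,"gripper":-1},{"tx":0,"ty":0,"tz":0,"yaw":0,"gripper":-1}]' | grep -v rot
python3 -m creep '[{"tx":0,"ty":0,"tz":0,"yaw":0,"gripper":-1},{"tx":0,"ty":0,"tz":0,"yaw":0,"gripper":-1},{"tx":0,"ty":0,"tz":0,"yaw":0,"gripper":-1},{"tx":0,"ty":0,"tz":0,"yaw":0,"gripper":-1},{"tx":0,"ty":0,"tz":0,"yaw":0,"gripper":-1}]' | grep -v rot
python3 -m creep '[{"tx":0,"ty":0,"tz":0,"yaw":0,"gripper":-1},{"tx":0,"ty":0,"tz":0,"yaw":0,"gripper":-1},{"tx":0,"ty":0,"tz":0,"yaw":0,"gripper":-1},{"tx":0,"ty":0,"tz":0,"yaw":0,"gripper":-1},{"tx":0,"ty":0,"tz":0,"yaw":0,"gripper":-1}]' | grep -v rot
python3 - <<'E'
from h import *
p,d=imaging.grab_frame("side");cv2.imwrite("pics/side_down.png",cv2.resize(p[100:230,200:360,::-1],None,fx=4,fy=4))
E
```

```text
t: 5.9
eef_pos: [0.5344, -0.1397, 0.0859]
contact_force: [-2.5, 1.2, 10.8]
finger_gap: 0.0
t: 6.4
eef_pos: [0.5344, -0.1397, 0.0859]
contact_force: [-1.7, 1.6, 11.4]
finger_gap: -0.001
t: 6.9
eef_pos: [0.5344, -0.1397, 0.0859]
contact_force: [-2.2, 1.4, 11.5]
finger_gap: 0.003
t: 7.4
eef_pos: [0.5344, -0.1397, 0.0859]
contact_force: [-2.6, 2.0, 11.4]
finger_gap: 0.007
t: 7.9
eef_pos: [0.5344, -0.1397, 0.0859]
contact_force: [-2.8, 0.7, 11.4]
finger_gap: -0.003
```

View pics/side_down.png

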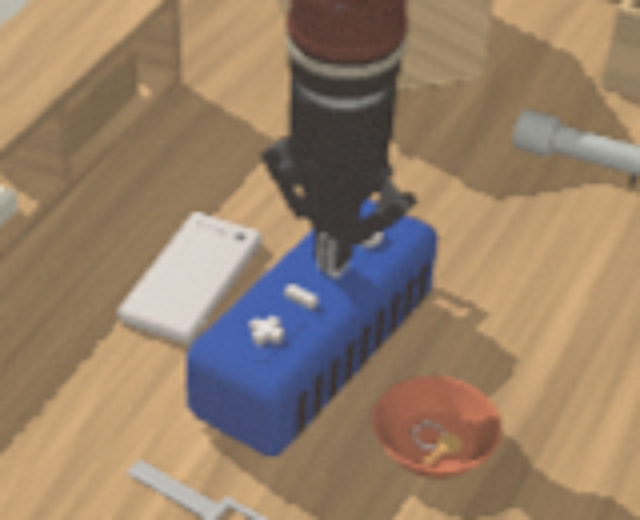

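The zoomed view shows the fingertips on the square at about (330,265). The minus and plus buttons are still proud at (300,296) and (267,330), and the round one is untouched. The hold was over 2.5 s, so I'll lift straight up.

```bash
python3 -m creep '[{"tx":0,"ty":0,"tz":0.05,"yaw":0,"gripper":-1},{"tx":0,"ty":0,"tz":0.1,"yaw":0,"gripper":-1},{"tx":0,"ty":0,"tz":0.3,"yaw":0,"gripper":-1},{"tx":0,"ty":0,"tz":0.6,"yaw":0,"gripper":-1},{"tx":0,"ty":0,"tz":0.6,"yaw":0,"gripper":-1}]'; python3 -m creep '[{"tx":0,"ty":0,"tz":0.6,"yaw":0,"gripper":-1},{"tx":0,"ty":0,"tz":0.6,"yaw":0,"gripper":-1},{"tx":0,"ty":0,"tz":0.2,"yaw":0,"gripper":-1},{"tx":0,"ty":0,"tz":0,"yaw":0,"gripper":-1},{"tx":0,"ty":0,"tz":0,"yaw":0,"gripper":-1}]'
python3 - <<'E'
from h import *
s=r.get_state();np.savez("pics/w3s.npz",p=s["eef_pos"],R=s["tool_rot"]);print(s["eef_pos"],s["contact_force"],s["t"])
p,d=imaging.grab_frame("wrist");cv2.imwrite("pics/w3.png",p[:,:,::-1]);np.savez("pics/w3.npz",p=p,d=d)
buttons('pics/w3.npz','pics/w3s.npz')
E
```

```text
t: 8.45
eef_pos: [0.5334, -0.1392, 0.1683]
tool_rot: [[0.126, 0.992, -0.002], [0.992, -0.126, 0.001], [0.001, -0.002, -1.0]]
contact_force: [0.8, 0.2, 0.4]
finger_gap: 0.001
t: 8.95
eef_pos: [0.5338, -0.1394, 0.2362]
tool_rot: [[0.126, 0.992, -0.001], [0.992, -0.126, 0.001], [0.001, -0.001, -1.0]]
contact_force: [0.4, -0.0, 0.3]
finger_gap: -0.001
[ 0.53381035 -0.13938996  0.23618563] [ 0.38732606 -0.01469582  0.34829773] 8.95
[262.1   7.1] 596 depth [0.5686 0.0584 0.0045] ray@.0915 [0.5628 0.0304 0.0915]
[253.3  87.9] 413 depth [ 0.5442 -0.049   0.0913] ray@.0915 [ 0.5442 -0.0491  0.0915]
[332.  122.9] 188 depth [ 0.6358 -0.0983  0.0158] ray@.0915 [ 0.6166 -0.0907  0.0915]
[253.9 135. ] 240 depth [ 0.5391 -0.0943  0.0912] ray@.0915 [ 0.5391 -0.0943  0.0915]
[254.4 180.5] 326 depth [ 0.5338 -0.1396  0.0912] ray@.0915 [ 0.5338 -0.1395  0.0915]
[255.  222.2] 488 depth [ 0.5286 -0.1848  0.091 ] ray@.0915 [ 0.5286 -0.1846  0.0915]
```

View pics/w3.png

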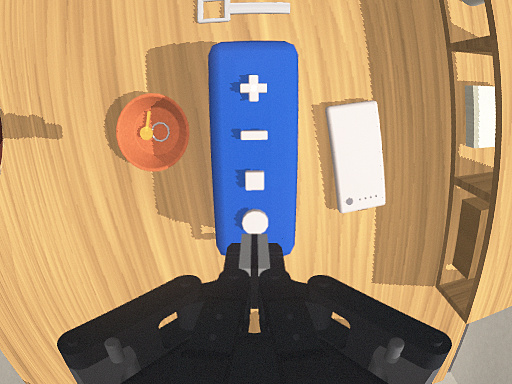

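The picture shows the square button back up at (254,180), all four buttons at 91 mm, and the speaker where it was. The hand is 145 mm above the button.

```bash
python3 -c "
from plant import workorder
print(workorder.hand_in())"
```

```text
the job is handed in; nothing more can be done
None
```

I pressed the square pairing button fully down with closed fingertips, held it for over 2.5 s, then lifted straight up and handed the job in at about 9 s of the 32 s allowed.

- **Press:** the fingertips stopped at z = 0.086 m, which is the full 6 mm of travel. Force rose to about 11.5 N there, showing the button had bottomed out.
- **After release:** the wrist camera put all four button tops at 0.091 m. The buttons were within about 0.5 mm of where they stood before the press, so the speaker did not shift measurably. The hand was about 145 mm above the button with no contact force.
- **Other things on the shelf:** the dish, power bank and opener look undisturbed in the last wrist picture. I did not measure them or re-check the glasses case, tin and torch, but the arm went nowhere near those.
- **Disagreements:** the scene and side cameras differed by about 3 mm on the button's position. The wrist camera settled it. One batch of hold rows was refused for missing keys; no time passed and nothing moved.

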